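# Hold a snap ring spread at the groove of an axle stub

## Robot

A 7-joint arm with a two-finger parallel gripper is mounted at the origin on a cart in front of the work surface, level with it; the furniture and walls round the work are solid. World frame = base frame: x ahead of the robot, y to its left, z up, the work surface at z = 0. Lengths are in m, angles in degrees, forces in N, time in s.
With the tool pointing down it reaches from about 0.425 to 0.875 m from the base axis. Payload 4.7 kg.
Tool frame: the origin (TCP) lies on the front face of the gripper's body, between the roots of the fingers; the fingertips stand 70 mm ahead of it and the grasp point (between the pads) lies 51 mm ahead of it; z points along the fingers, y is the direction in which the jaws open and shut (so a half turn about z gives the same grasp; the last joint's range is limited). The gripper opens to 87 mm and grips with 3 to 60 N. Pads are 19 mm wide; open, the fingers measure 117 mm over their backs; the gripper's body (75 mm by 190 mm) begins 51 mm behind the grasp point.
Start: joints at [-68.52, 18.392, -4.016, 83.108, 1.295, 78.541, -3.26], TCP at [0.229, 0.608, 0.292] pointing down, gripper open.
Joint ranges: [-163.93, 163.93], [-17.29, 119.83], [-79.2, 71.16], [3.27, 140.29], [-89.18, 269.18], [5.43, 117.66], [-154.24, 154.24]. Speed limits (degrees/s): [147.25, 147.25, 180, 180, 180, 180, 180].

## Interface

Orientations are given as [roll, pitch, yaw] about the fixed x, y, z axes, in that order (R = Rz(yaw) Ry(pitch) Rx(roll)).
In Python, from cell import env gives the robot as it stands.
- The arm moves only by the tool drive_tool, never from a script. Its argument "commands" is a list of rows, each a list of 7 numbers: the shift along the tool's x, y, z in cm, then the turn, a rotation vector about the tool's x, y, z in degrees, then the opening, from 0 (shut) to 1 (fully open). In form: [[tx, ty, tz, rx, ry, rz, hand], ...]. A call has 1 to 20 rows; each row shifts and turns the commanded pose from where the row before left it, along the tool's axes as they then stand; what a row does not reach is not made up. A row lasts 1/12 s, in which the tool goes at most 41.7 mm and 7.16 degrees, less where a joint would pass 70% of its speed; a pose out of reach is approached as far as the arm can. A call is refused whole if a number of a shift passes 4.17 or a number of a turn 7.16, either way. A call with a gripper value outside its range is refused whole. The fingers move at their own pace and stop on an object; "force" is the grip in N (left out, the last holds). Time passes only in rows, so rows that do not move let the fingers close. It gives the time, the measured TCP pose, the force and the opening at its end, in the units of the state.
- env.get_obs(): the state, without advancing time (a new reading comes with each control period).
- env.read_camera(name): name is "scene" or "top"; returns a dict with "img" (384x512x3 uint8, blue, green, red), "mtx" (3x3 intrinsics, pixels), "pose" (4x4, takes a point from camera to world coordinates). Camera axes: x right, y down, z forward; pixel columns grow to the right and rows downward; lengths in m; the calibration is good to about 2 mm. A picture is of the moment at which its call begins. There is no depth.
- env.sign_off(): hands the job in, once; it reports no verdict.
The state is a dict: "time_s": time; "qpos": joint angles; "joint_velocities": joint speeds; "effort": joint torques, N m; "tool_pos": TCP position; "tool_rot": TCP orientation; "force": force on the tool from outside, world axes, zero at the start; "wrist_torque": the same for the moment, N m; "grip_width": finger opening in m.
Only numpy, scipy, OpenCV 4.12 (cv2) and the standard library are available. Lean on these libraries where they do the work, as an engineer would, in place of code of your own. Each camera call takes 0.05 s, during which the arm holds its last target.

## Task

Take the snap ring pliers out of their fork stand by the handles, squeezing the handles to their stop so that the ring on the tips is spread. Bring the ring over the end of the upright axle stub and slide it down, always spread and without forcing, until it lands on the sprung bearing; push the bearing down until you feel it come hard against its stop, where the ring lies level at the groove. Finish there, still squeezing the pliers and holding the bearing down, and leave the other parts on the bench where they are.

Things in the scene. Friction and masses are not known exactly. Their poses are not given: they have to be found in the camera images.
- pliers: Bent-tip snap ring pliers, about 0.2 kg, upright in the stand on two flat ears (64 mm over their ends along y, 20 mm along x, 8 mm high). Origin on the pivot, between the levers; z up along the handles, x from the handle plane towards the ring, y across the handles (the squeezing line). Jaws reach 48 mm below the origin, within 6 mm of the handle plane; squeezing the handles spreads jaws and ring
- grip_point (a point): Midway between the handles, 48 mm above the pliers' origin: grip here, across y. Handles: black upright slabs, 16 mm wide along x, 9 mm thick, from 22 to 70 mm above the origin. At rest they lean apart, 56 mm over their outer faces here and 65 mm at the top; at the stop they stand parallel, 38 mm over all
- ring_center (a point): Centre of the steel snap ring at its underside: 26 mm along the pliers' x and 100 mm below grip_point (52 mm below the origin). The ring lies level, 3 mm thick, 4 mm wide, open towards the handles, two halves hinged on the far side. Spread: 26 mm inner, 34 mm outer diameter; at rest about 16 mm inner width, too narrow for the shaft
- grip_left (a joint): Squeeze of the handles: 0 at rest (ring closed), 0.19 rad at the stop (ring fully spread). The other handle and the ring halves follow. About 5 N on each handle starts them, 10 N brings them to the stop; they spring back. A firmer grip (some 30 to 40 N) keeps the pliers from turning in the fingers
- fork_stand: Dark steel fork stand, fixed: base 85 x 90 mm, back column on its -x side, two level prongs along x at y = +-28 mm, tops 74 mm high, with lips up to 78 mm round the ears. Origin at the base underside, straight below the pliers' origin, which stands 78 mm above it with the same axes. Open above and in front: the pliers lift straight up
- axle_stub: Fixed upright axle stub: grey round flange 90 mm across and 18 mm high, a hub, and a steel shaft of 20 mm diameter with a chamfered end 64 mm above the origin. Origin on the shaft's axis at the flange's underside (set up to 8 mm into the bench), z up
- groove (a point): Point on the shaft's axis at the lower edge of the groove (a 3.6 mm high ring groove), 38 mm above the stub's origin, 26 mm below the shaft's end. The ring's underside belongs here
- bearing (a joint): Ball bearing (48 mm outside diameter, 9 mm high) round the shaft on a wave spring. 0: up, its upper face 43 mm above the stub's origin; grows as it is pressed down; 0.005 m: against its stop, upper face level with the groove's lower edge. About 2.5 N starts it, 5 N brings it to the stop
- spare_bearing: Bystander: loose bearing, 48 mm diameter, 9 mm high, flat on the bench; origin at the underside's centre
- end_cap: Bystander: loose pressed end cap, 63 mm diameter, 7 mm high; origin at the underside's centre
- cap_stack: Bystander: loose stack of end caps, 64 mm diameter, 25 mm high; origin at the underside's centre
- armature: Bystander: loose wound armature lying along its y, 37 x 100 x 37 mm; origin at the underside's centre

How it is judged (in metres and radians):
On the way, in this order (a step that is already met when the one before it is completed fails the run):
1. the pliers are squeezed to the stop and lifted clear of the fork stand (value of joint grip_left above 0.16 rad and z of pliers in the frame of fork_stand above 0.1 m and contact force between pliers and fork_stand below 0.1 N), for 0.2 s.
2. the spread ring is round the shaft, below its end (value of joint grip_left above 0.16 rad and z of ring_center in the frame of axle_stub below 0.06 m and horizontal distance between ring_center and groove below 0.005 m), for 0.1 s.
At the end, for the whole second after the job is handed in: Held through the last second: handles squeezed (over 0.16 rad of 0.19) in the fingers, ring round the shaft within 5 mm of its axis and within 2.5 mm of the groove's height, pliers upright within 0.12 rad, bearing pressed down at least 4 of its 5 mm by the ring, everything still (value of joint bearing above 0.004 m and value of joint grip_left above 0.16 rad and horizontal distance between ring_center and groove below 0.005 m and z of ring_center in the frame of groove between -0.0025 and 0.0025 m and angle between pliers's own z axis and vertical below 0.12 rad and contact force between the fingers and pliers above 5 N and contact force between pliers and axle_stub above 2 N and linear speed of pliers below 0.02 m/s); the arm keeps its last pose, push and grip.
It fails at once if the ring is forced: more than 40 N between the pliers and the axle stub (contact force between pliers and axle_stub above 40 N).
It fails at once if the ring springs closed while round the shaft (z of ring_center in the frame of axle_stub below 0.06 m and horizontal distance between ring_center and groove below 0.015 m and value of joint grip_left below 0.13 rad).
It fails at once if a loose bystander is pushed out of its place (over 25 mm) (distance of any of spare_bearing, end_cap, cap_stack, armature from where it was at the start of the episode above 0.025 m).
It also fails if it takes over 38 s, if anything falls off the work surface, if the arm or the gripper's body presses on something with over 40 N, if the wrist force passes 120 N, or if a joint passes its speed limit or range.

## Working session

There is one attempt and no reset: what is moved stays moved. The work goes in short steps, Python scripts to look and compute and a tool call to move; the robot and the scene stay as the last step left them, time stands still between calls to the robot, and variables do not carry over. Pictures are saved under pics/ and viewed, and the job is handed in when it is done.

Besides the shell and the picture viewer there is one more tool, called as name(argument=value, ...), one argument or row to a line, values as JSON. drive_tool: Moves the arm, as the interface text tells. Its arguments: {"type":"object","properties":{"commands":{"type":"array"},"force":{"type":"number"}},"required":["commands"]}

```bash
mkdir -p pics; ls
python3 - <<'E'
from cell import env
import cv2,numpy as np
o=env.get_obs(); print({k:np.round(v,4) for k,v in o.items()})
for n in("scene","top"):
    c=env.read_camera(n); cv2.imwrite(f"pics/{n}0.png",c["img"]); np.savez(f"pics/{n}0.npz",**c); print(n,c["mtx"],c["pose"])
E
```

```text
pics
{'time_s': np.float64(0.0), 'qpos': array([-68.5199,  18.4386,  -4.0157,  83.1734,   1.2942,  78.5429,
        -3.2611]), 'joint_velocities': array([ 0.0192,  0.0583, -0.0035, -0.0422,  0.0715,  0.0052,  0.1742]), 'effort': array([ 1.00000e-04, -4.91297e+01, -4.04000e-01, -3.12524e+01,
       -6.39000e-02,  4.38000e-02,  2.00000e-04]), 'tool_pos': array([0.2294, 0.6077, 0.2912]), 'tool_rot': array([-1.798903e+02,  5.000000e-03,  1.593285e+02]), 'force': array([-0.7241, -0.2326, -1.4378]), 'wrist_torque': array([ 0.0028, -0.0134, -0.0304]), 'grip_width': np.float64(0.087)}
scene [[434.45876084   0.         256.85996047]
 [  0.         434.45876084 191.13775507]
 [  0.           0.           1.        ]] [[ 0.8302352  -0.38800818  0.40019892  0.00344122]
 [-0.55733225 -0.56559378  0.60785232 -0.61148483]
 [-0.00950165 -0.72770415 -0.68582533  0.92595243]
 [ 0.          0.          0.          1.        ]]
top [[402.48856268   0.         253.64341412]
 [  0.         402.48856268 186.66460612]
 [  0.           0.           1.        ]] [[-0.01308398 -0.98409835  0.17714191  0.34963131]
 [-0.99981707  0.01534754  0.01141405  0.13224455]
 [-0.01395124 -0.17696016 -0.98411913  0.99697736]
 [ 0.          0.          0.          1.        ]]
```

View pics/scene0.png

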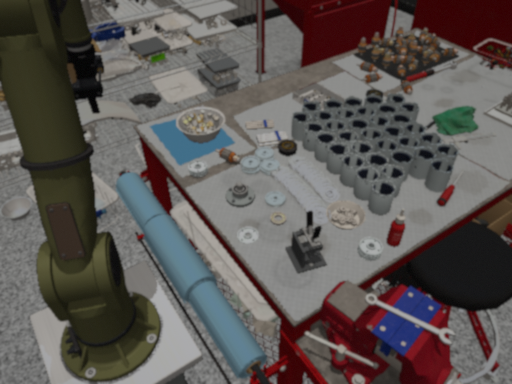

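View pics/top0.png

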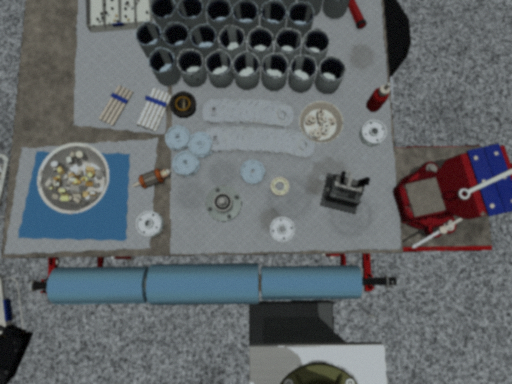

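The scene view shows the stand with pliers at (308,245) and the stub at (240,195). In the top view the stand is at about (343,192) and the stub at (222,203). I'll zoom in on both.

Run:
```python
import cv2,numpy as np
s=cv2.imread("pics/scene0.png");t=cv2.imread("pics/top0.png")
def z(im,x,y,w,h,k): return cv2.resize(im[y:y+h,x:x+w],None,fx=k,fy=k,interpolation=cv2.INTER_CUBIC)
cv2.imwrite("pics/z1.png",z(s,275,205,66,70,8))
cv2.imwrite("pics/z2.png",z(t,315,165,66,56,9))
cv2.imwrite("pics/z3.png",z(s,215,172,52,46,10))
cv2.imwrite("pics/z4.png",z(t,197,178,52,50,10))
```

```text
(no output)
```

View pics/z1.png

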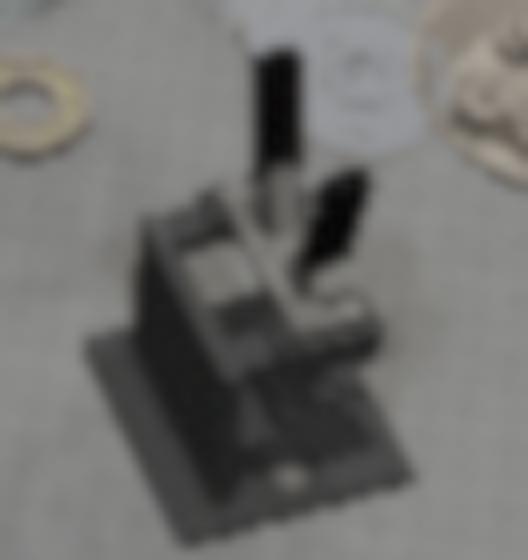

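View pics/z2.png

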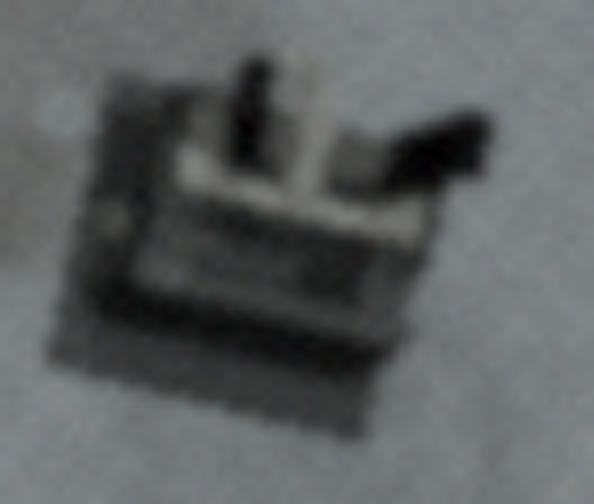

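View pics/z3.png

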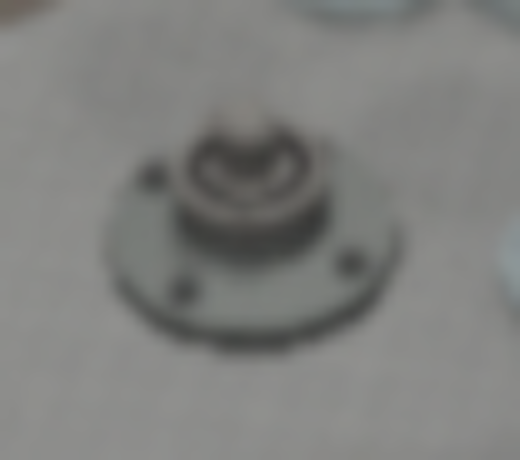

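View pics/z4.png

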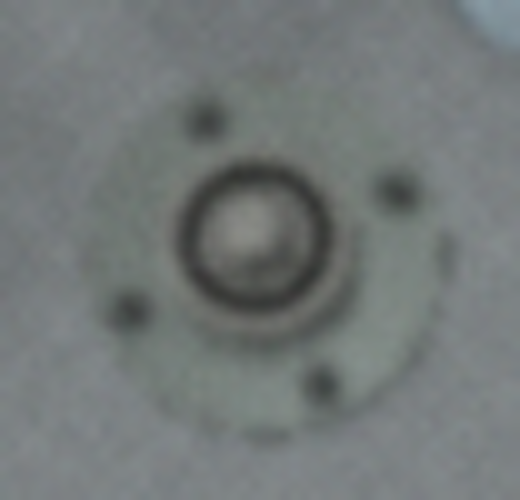

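Top view crop: the stand is turned about -16°, with ears from (335,183) to (361,191) px. The column faces the robot, so the pliers' x points away from it. The stub's shaft end is near (222,202). Next I'll fit the poses.

```bash
cat > h.py <<'E'
import cv2,numpy as np
from scipy.optimize import least_squares
C={n:dict(np.load(f"pics/{n}0.npz")) for n in("scene","top")}
def proj(c,P):
    P=np.atleast_2d(P); T=np.linalg.inv(c["pose"]); q=P@T[:3,:3].T+T[:3,3]
    return (q[:,:2]/q[:,2:])*[c["mtx"][0,0],c["mtx"][1,1]]+c["mtx"][:2,2]
def zz(u,v,k,ox,oy): return np.array([(u+.5)/k-.5+ox,(v+.5)/k-.5+oy])
def Rz(a): return np.array([[np.cos(a),-np.sin(a),0],[np.sin(a),np.cos(a),0],[0,0,1]])
E
python3 - <<'E'
from h import *
Z1=lambda u,v:("scene",zz(u,v,8,275,205)); Z2=lambda u,v:("top",zz(u,v,9,315,165))
# plier-frame points
obs=[([0,28,.070*1e3+78],Z1(278,55)),([0,-28,148],Z1(352,178)),([0,28,148],Z2(260,60)),([0,-28,148],Z2(478,128)),
([0,18.5,100],Z1(278,160)),([0,-18.5,100],Z1(315,268)),([0,18.5,100],Z2(243,168)),([0,-18.5,100],Z2(400,185)),
([-999,45,0],Z1(90,345)),([-999,-45,0],Z1(185,545)),([-998,-45,0],Z1(412,482)),([-999,45,0],Z2(50,365)),([-999,-45,0],Z2(365,437))]
def res(p,full=False):
    r=[]
    for P,(n,uv) in obs:
        P=np.array(P,float)/1000
        if P[0]==-.999:P[0]=p[3]
        if P[0]==-.998:P[0]=p[3]+.085
        W=Rz(p[2])@P+[p[0],p[1],p[4] if len(p)>4 else 0]
        r.append(proj(C[n],W)[0]-uv)
    return np.array(r) if full else np.ravel(r)
for p0 in([.55,-.1,-.28,-.05],[.55,-.1,-.28,-.05,0]):
    s=least_squares(res,p0,loss="soft_l1");print(s.x,np.degrees(s.x[2]));print(res(s.x,True).round(1).tolist())
# stub
Z3=lambda u,v:("scene",zz(u,v,10,215,172)); Z4=lambda u,v:("top",zz(u,v,10,197,178))
th=np.linspace(0,2*np.pi,73)
def circ(p,r,z): return np.c_[p[0]+r*np.cos(th),p[1]+r*np.sin(th),0*th+z]
cand=[(45,18,"top",[(80,240),(450,250),(265,440),(255,75),(160,400),(400,385)],10,197,178),
 (45,18,"scene",[(108,240),(400,240),(240,335)],10,215,172)]
def r2(p):
    r=[]
    for R,z,n,pts,k,ox,oy in cand:
        e=cv2.fitEllipse(proj(C[n],circ(p,R/1e3,z/1e3-p[2])).astype(np.float32))
        poly=proj(C[n],circ(p,R/1e3,z/1e3-p[2])).astype(np.float32)
        for q in pts: r.append(cv2.pointPolygonTest(poly.reshape(-1,1,2),tuple(map(float,zz(*q,k,ox,oy))),True))
    # shaft end centre in top
    r+=list(2*(proj(C["top"],[p[0],p[1],.064-p[2]])[0]-zz(250,230,10,197,178)))
    return np.array(r)
s=least_squares(r2,[.55,.2,.004]);print(s.x,r2(s.x).round(1))
s2=s.x
for n,k,ox,oy,w,h in(("scene",10,215,172,52,46),("top",10,197,178,52,50)):
    im=cv2.resize(C[n]["img"][oy:oy+h,ox:ox+w],None,fx=k,fy=k,interpolation=cv2.INTER_CUBIC)
    for R,z,c in((45,18,(0,255,0)),(24,43,(0,0,255)),(10,64,(255,0,0))):
        q=proj(C[n],circ(s2,R/1e3,z/1e3-s2[2])); q=((q-[ox,oy]+.5)*k-.5).astype(np.int32)
        cv2.polylines(im,[q],True,c,1)
    cv2.imwrite(f"pics/ov_{n}.png",im)
a=cv2.imread("pics/ov_scene.png");b=cv2.imread("pics/ov_top.png")
a=cv2.copyMakeBorder(a,0,40,0,0,0);cv2.imwrite("pics/ov.png",cv2.resize(np.hstack([a,b]),(800,385)))
E
```

```text
[ 0.51927998 -0.07779727 -0.27433011 -0.05147099] -15.717957754472918
[[-0.5, -1.9], [-0.6, -1.5], [-0.2, 2.9], [1.2, 1.9], [-0.4, 0.6], [0.8, -2.4], [1.5, -3.7], [0.1, -1.5], [-0.9, -0.2], [-0.3, 0.6], [1.4, -0.0], [-0.3, -0.8], [0.2, 0.4]]
[ 0.52022172 -0.07767904 -0.27235395 -0.05157689 -0.00347651] -15.604731759325924
[[-0.4, -1.1], [-0.4, -0.7], [-0.6, 2.8], [0.7, 1.7], [-0.3, 1.4], [0.9, -1.7], [1.1, -3.8], [-0.4, -1.6], [-0.7, 0.5], [-0.1, 1.2], [1.5, 0.6], [-0.5, -0.9], [-0.2, 0.2]]
[ 0.48321553  0.21638294 -0.01438555] [-0.7  0.7  0.4 -0.2  0.7  0.5 -0.4 -2.8 -4.8  0.9  0.3]
```

View pics/ov.png

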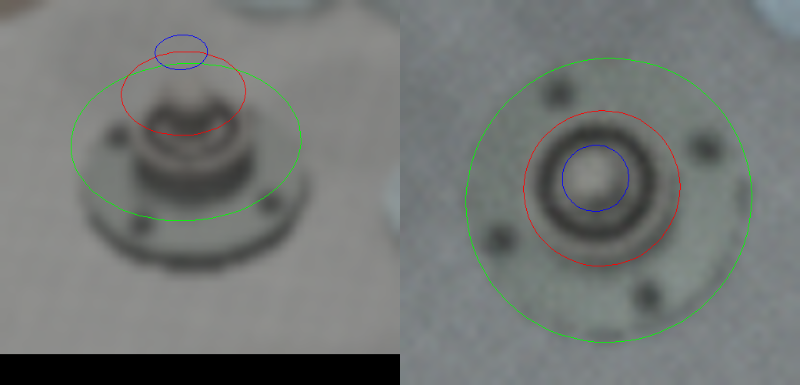

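The stub overlay is off: the fit ran to a negative sink. I'll refit each camera separately with the sink bounded.

Run:
```python
from h import *
def enh(n,k,ox,oy,w,h,name):
    im=C[n]["img"][oy:oy+h,ox:ox+w]
    im=cv2.resize(im,None,fx=k,fy=k,interpolation=cv2.INTER_CUBIC)
    im=cv2.normalize(im,None,0,255,cv2.NORM_MINMAX); return im
th=np.linspace(0,2*np.pi,73)
out=[]
for n,ox,oy,w,h in(("scene",215,172,52,50),("top",197,178,52,50)):
    k=15; im=enh(n,k,ox,oy,w,h,"")
    im0=im.copy()
    out.append(im0)
# edge-based fit: sample radial gradients. manual first: overlays for hypothesised poses
def ov(ps,name):
  o=[]
  for n,ox,oy,w,h in(("scene",215,172,52,50),("top",197,178,52,50)):
    k=8; im=enh(n,k,ox,oy,w,h,"")
    for p in ps:
      for R,z,c in((45,18,(0,255,0)),(45,p[2]*1e3,(0,255,255)),(24,43,(0,0,255)),(10,64,(255,0,0))):
        q=proj(C[n],np.c_[p[0]+R/1e3*np.cos(th),p[1]+R/1e3*np.sin(th),0*th+z/1e3-p[2]])
        cv2.polylines(im,[((q-[ox,oy]+.5)*k-.5).astype(np.int32)],True,c,1)
    o.append(im)
  cv2.imwrite(name,np.hstack(o)[:, :800])
ov([],"pics/a0.png")
# scene: flange top ellipse fitted w/ clicked points only horizontally & bottom
for s in(0,.004,.008):
    # ray of bearing top centre in scene z3 (247,175)?; of flange
    def gp(n,uv,z):
        c=C[n];d=c["pose"][:3,:3]@np.linalg.inv(c["mtx"])@[*uv,1];o=c["pose"][:3,3];return (o+d*(z-o[2])/d[2])[:2]
    print(s,"top flange",gp("top",zz(265,258,10,197,178),.018-s),"top shaft",gp("top",zz(250,230,10,197,178),.064-s),"top bearing",gp("top",zz(255,238,10,197,178),.043-s),
     "scene flange",gp("scene",zz(254,238,10,215,172),.018-s),"sc shaft",gp("scene",zz(243,120,10,215,172),.064-s),"sc bear",gp("scene",zz(248,170,10,215,172),.043-s))
ov([(.482,.212,.004)],"pics/a1.png")
```

```text
0 top flange [0.48538812 0.21927657] top shaft [0.48568059 0.21870868] top bearing [0.48678946 0.21945382] scene flange [0.48084323 0.20672295] sc shaft [0.48079748 0.20960936] sc bear [0.48185697 0.2099887 ]
0.004 top flange [0.48594281 0.21963217] top shaft [0.48626388 0.21907938] top bearing [0.48736456 0.21981948] scene flange [0.48294643 0.21032758] sc shaft [0.48301271 0.21341975] sc bear [0.48402432 0.21371019]
0.008 top flange [0.48649749 0.21998778] top shaft [0.48684717 0.21945008] top bearing [0.48793966 0.22018515] scene flange [0.48504963 0.2139322 ] sc shaft [0.48522794 0.21723014] sc bear [0.48619166 0.21743167]
```

View pics/a0.png

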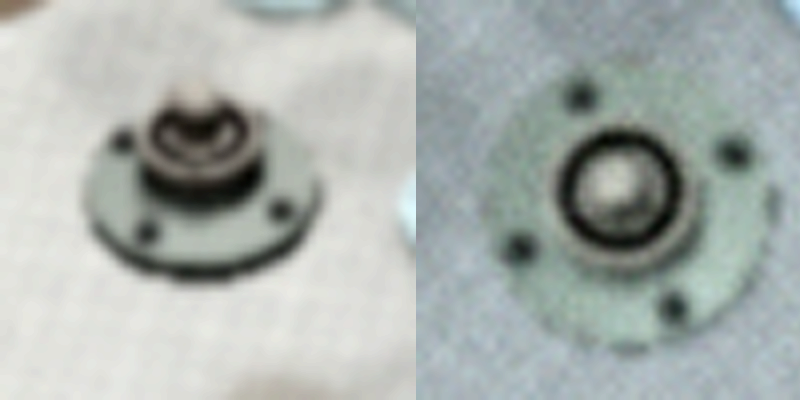

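View pics/a1.png

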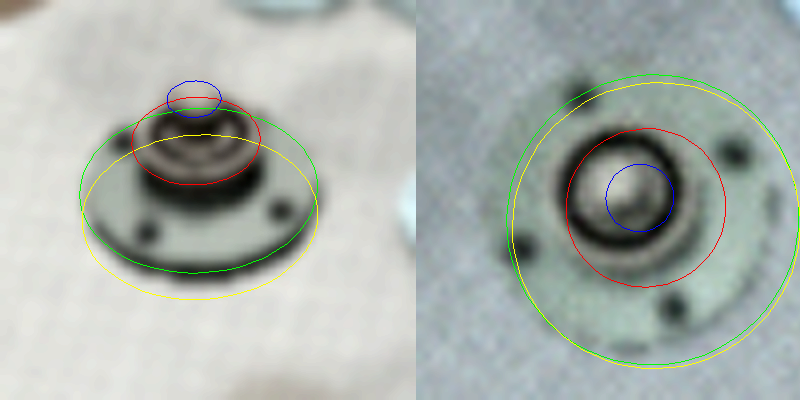

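Run:
```python
from h import *
Z1=lambda u,v:("scene",zz(u,v,8,275,205)); Z2=lambda u,v:("top",zz(u,v,9,315,165))
obs=[([8,28,148],Z1(278,50)),([8,-28,148],Z1(352,172)),([8,28,148],Z2(260,57)),([8,-28,148],Z2(478,118)),
([-8,18.5,100],Z1(278,163)),([-8,-18.5,100],Z1(315,270)),([-8,18.5,100],Z2(243,168)),([-8,-18.5,100],Z2(400,187)),
([-999,45,0],Z1(90,345)),([-999,-45,0],Z1(185,545)),([-998,-45,0],Z1(412,482)),([-999,45,0],Z2(50,365)),([-999,-45,0],Z2(365,437)),
([-10,32,82],Z2(185,172)),([-10,-32,82],Z2(418,235))]
def fit(cams,fixyaw=None):
  def res(p,full=False):
    r=[]
    for P,(n,uv) in obs:
        if n not in cams: continue
        P=np.array(P,float)/1000
        if P[0]==-.999:P[0]=p[3]
        if P[0]==-.998:P[0]=p[3]+.085
        r.append(proj(C[n],Rz(p[2])@P+[p[0],p[1],0])[0]-uv)
    return np.array(r) if full else np.ravel(r)
  s=least_squares(res,[.55,-.1,-.28,-.05],loss="soft_l1");print(cams,s.x.round(4),np.degrees(s.x[2]).round(1));print(res(s.x,True).round(1).tolist());return s.x
for c in(["scene"],["top"],["scene","top"]): p=fit(c)
o=[]
for n,k,ox,oy,w,h in(("scene",8,270,200,80,80),("top",8,310,160,70,80)):
    im=cv2.resize(C[n]["img"][oy:oy+h,ox:ox+w],None,fx=k,fy=k,interpolation=cv2.INTER_CUBIC);im=cv2.normalize(im,None,0,255,cv2.NORM_MINMAX)
    def L(pts,c):
        q=proj(C[n],np.array(pts)/1e3@Rz(p[2]).T+[p[0],p[1],0]);cv2.polylines(im,[((q-[ox,oy]+.5)*k-.5).astype(np.int32)],True,c,1)
    b=p[3]*1e3
    L([[b,-45,0],[b,45,0],[b+85,45,0],[b+85,-45,0]],(0,255,0))
    for z in(74,82):L([[-10,-32,z],[-10,32,z],[10,32,z],[10,-32,z]],(0,0,255))
    for sg in(1,-1):
        for x in(-8,8): L([[x,sg*32.5,148],[x,sg*23.5,148],[x,sg*14,100],[x,sg*23,100]],(255,255,0))
    th=np.linspace(0,6.28,40);L(np.c_[26+15*np.cos(th),15*np.sin(th),0*th+26],(255,0,255))
    o.append(im)
cv2.imwrite("pics/b0.png",cv2.resize(np.hstack(o),None,fx=.66,fy=.66))
```

```text
['scene'] [ 0.5154 -0.0783 -0.2935 -0.0473] -16.8
[[1.6, -1.3], [1.2, -0.6], [-4.3, 1.7], [-3.4, -1.1], [-0.3, -0.1], [-0.3, 0.8], [1.6, 0.7]]
['top'] [ 0.5194 -0.0766 -0.2505 -0.0517] -14.4
[[-0.1, -0.1], [1.4, -0.9], [0.2, -0.1], [-1.1, 1.5], [-0.4, -0.2], [0.2, 0.2], [-0.9, 0.4], [0.6, -0.3]]
['scene', 'top'] [ 0.5189 -0.0772 -0.2663 -0.0511] -15.3
[[2.1, -2.1], [2.3, -1.6], [0.4, -0.0], [1.8, -0.5], [-3.6, 1.0], [-2.4, -2.0], [0.5, -0.1], [-0.9, 1.8], [-1.0, -0.1], [-0.2, 0.6], [1.3, -0.2], [-0.3, -0.6], [0.2, 0.3], [-0.6, 0.3], [0.8, 0.1]]
```

View pics/b0.png

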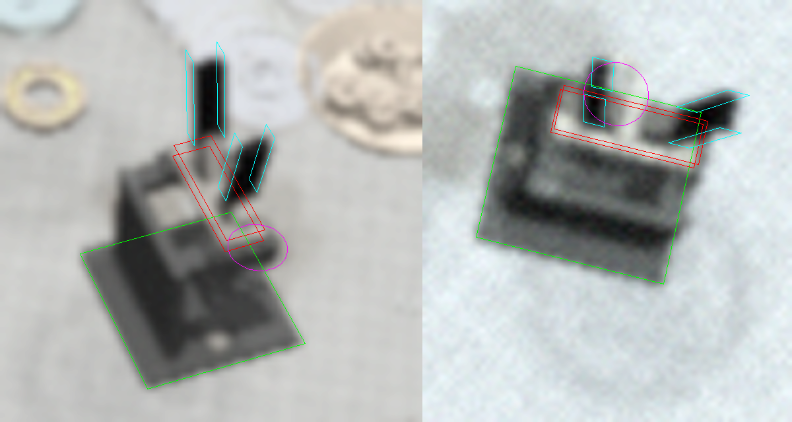

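The combined fit puts the pliers at about (0.519, -0.077) with yaw -15.3°, and the overlay matches. The stub is at about (0.487, 0.219). I'll move high over the stand, keeping above everything.

drive_tool(
  commands=[
    [-1,-1,0,0,0,0,1],
    [-2,-2.1,0,0,0,0,1],
    [-2,-2.1,0,0,0,0,1],
    [-2,-2.1,0,0,0,0,1],
    [-2,-2.1,0,0,0,0,1],
    [-2,-2.1,0,0,0,0,1],
    [-2,-2.1,0,0,0,0,1],
    [-2,-2.1,0,0,0,0,1],
    [-2,-2.1,0,0,0,0,1],
    [-2,-2.1,0,0,0,0,1],
    [-2,-2.1,0,0,0,0,1],
    [-2,-2.1,0,0,0,0,1],
    [-2,-2.1,0,0,0,0,1],
    [-2,-2.1,0,0,0,0,1],
    [-2,-2.1,0,0,0,0,1],
    [-2,-2.1,0,0,0,0,1],
    [-2,-2.1,0,0,0,0,1],
    [-2,-2.1,0,0,0,0,1],
    [-2,-2.1,0,0,0,0,1],
    [-2,-2.1,0,0,0,0,1],
  ],
  force=40,
)

```text
time_s: 1.77
tool_pos: [0.4501, 0.0863, 0.292]
tool_rot: [180.0, -0.0, 159.3]
force: [0.2, 0.9, 0.2]
grip_width: 0.0873
```

drive_tool(
  commands=[
    [-2,-2.1,0,0,0,-1,1],
    [-2,-2.1,0,0,0,-1,1],
    [-2,-2.1,0,0,0,-1,1],
    [-2,-2.1,0,0,0,-1,1],
    [-2,-2.1,0,0,0,-1,1],
    [-1,-1,0,0,0,-0.4,1],
    [0,0,0,0,0,0,1],
    [0,0,0,0,0,0,1],
  ],
)

```text
time_s: 2.43
tool_pos: [0.5178, -0.0563, 0.2918]
tool_rot: [-180.0, -0.1, 164.6]
force: [-0.0, 0.0, -0.2]
grip_width: 0.0872
```

```bash
cat >> h.py <<'E'
def delta(o,tgt,yaw):  # world target -> tool cm, and turn about tool z
    from scipy.spatial.transform import Rotation as R
    r=R.from_euler("xyz",o["tool_rot"],degrees=True); t=R.from_euler("xyz",[180,0,yaw],degrees=True)
    return (r.inv().apply(np.array(tgt)-o["tool_pos"])*100).round(2),np.degrees((r.inv()*t).as_rotvec()).round(2)
E
python3 - <<'E'
from cell import env
from h import *
o=env.get_obs();print({k:np.round(v,4) for k,v in o.items() if k!="effort"})
print(delta(o,[.519,-.077,.292],164.7))
for n in("scene","top"): cv2.imwrite(f"pics/{n}1.png",env.read_camera(n)["img"])
a=cv2.imread("pics/scene1.png")[130:300,220:400];b=cv2.imread("pics/top1.png")[110:280,260:440]
cv2.imwrite("pics/c1.png",cv2.resize(np.hstack([a,b]),None,fx=2.2,fy=2.2,interpolation=cv2.INTER_CUBIC))
E
```

```text
{'time_s': np.float64(2.4333), 'qpos': array([-30.5978,   2.1991,  35.0377, 102.4673,  -1.2997,  75.8056,
        79.3557]), 'joint_velocities': array([-1.201 , -0.8133, -2.0086,  0.7259, -0.4815,  0.2071, -0.2617]), 'tool_pos': array([ 0.5178, -0.0563,  0.2918]), 'tool_rot': array([-1.799844e+02, -6.850000e-02,  1.646154e+02]), 'force': array([-0.0118,  0.0117, -0.1544]), 'wrist_torque': array([ 0.0637, -0.0022, -0.0025]), 'grip_width': np.float64(0.0872)}
(array([-0.67, -1.96, -0.02]), array([-0.02, -0.07, -0.08]))
```

View pics/c1.png

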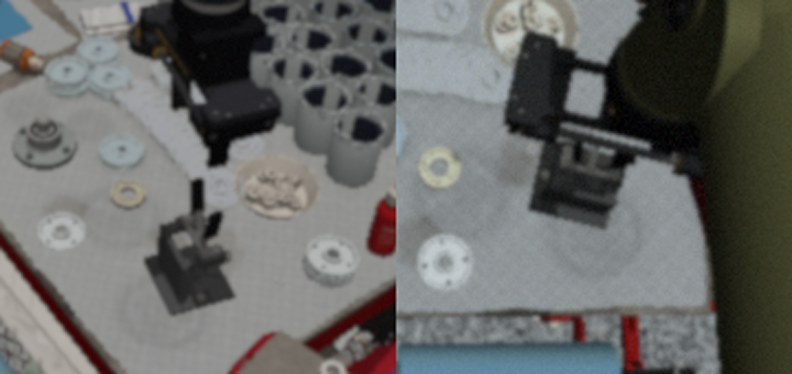

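The gripper hangs just up and left of the stand, with the fingers clear of it. I'll align it, lower to about the handle tops, then check.

drive_tool(
  commands=[
    [-0.35,-1,0,0,0,0,1],
    [-0.32,-0.96,0,0,0,0,1],
    [0,0,1.5,0,0,0,1],
    [0,0,1.5,0,0,0,1],
    [0,0,1.5,0,0,0,1],
    [0,0,1,0,0,0,1],
    [0,0,0.5,0,0,0,1],
    [0,0,0,0,0,0,1],
  ],
)

```text
time_s: 3.2
tool_pos: [0.5187, -0.0769, 0.2313]
tool_rot: [-180.0, -0.1, 164.7]
force: [0.2, -0.4, 0.3]
grip_width: 0.0874
```

Run:
```python
from cell import env
from h import *
o=env.get_obs();print(o["tool_pos"],o["tool_rot"],o["force"])
print(delta(o,[.519,-.077,.177],164.7))
p=[.519,-.077,np.radians(-15.3)]
out=[]
for n,ox,oy,w,h in(("scene",260,175,90,100),("top",310,135,80,100)):
    im=env.read_camera(n)["img"];cv2.imwrite(f"pics/{n}2.png",im)
    k=5;im=cv2.resize(im[oy:oy+h,ox:ox+w],None,fx=k,fy=k,interpolation=cv2.INTER_CUBIC);im=cv2.normalize(im,None,0,255,cv2.NORM_MINMAX)
    im=np.clip(im.astype(float)*1.5,0,255).astype(np.uint8)
    out.append(im)
cv2.imwrite("pics/c2.png",np.hstack(out)[:,:800])
```

```text
[ 0.51870516 -0.07686685  0.23130951] [-1.79958633e+02 -9.86310414e-02  1.64721369e+02] [ 0.15157196 -0.35578624  0.29601596]
(array([-0.04, -0.  ,  5.43]), array([-0.04, -0.1 ,  0.02]))
```

View pics/c2.png

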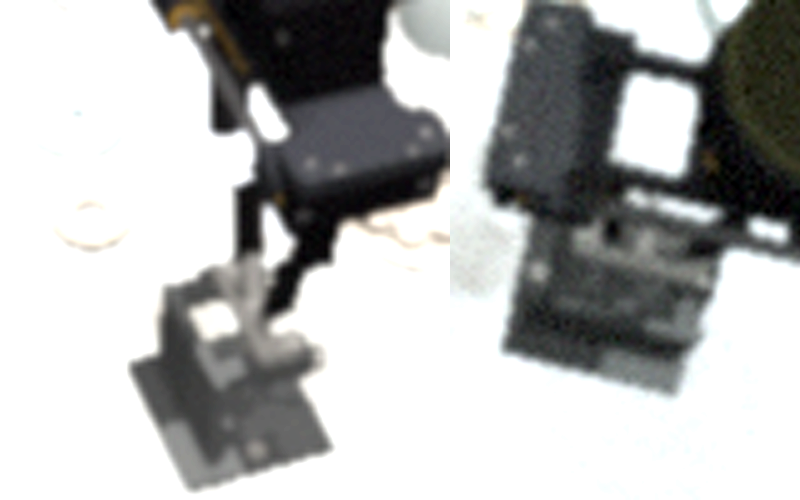

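Scene crop: the fingers hang directly over the two handles, at (248,215) and (318,235). I'll lower slowly and watch the force.

drive_tool(
  commands=[
    [0,0,0.5,0,0,0,1],
    [0,0,0.5,0,0,0,1],
    [0,0,0.5,0,0,0,1],
    [0,0,0.5,0,0,0,1],
    [0,0,0.5,0,0,0,1],
    [0,0,0,0,0,0,1],
  ],
)

```text
time_s: 3.8
tool_pos: [0.5187, -0.0765, 0.206]
tool_rot: [-180.0, -0.1, 164.7]
force: [0.4, -0.4, -0.1]
grip_width: 0.0871
```

drive_tool(
  commands=[
    [0,0,0.6,0,0,0,1],
    [0,0,0.6,0,0,0,1],
    [0,0,0.6,0,0,0,1],
    [0,0,0.6,0,0,0,1],
    [0,0,0.5,0,0,0,1],
    [0,0,0,0,0,0,1],
  ],
)

```text
time_s: 4.3
tool_pos: [0.5186, -0.0766, 0.1769]
tool_rot: [-180.0, -0.1, 164.7]
force: [0.6, -0.3, 0.1]
grip_width: 0.087
```

Run:
```python
from cell import env
from h import *
o=env.get_obs();print(o["tool_pos"],o["tool_rot"],o["force"])
out=[]
for n,ox,oy,w,h in(("scene",260,175,90,100),("top",310,135,80,100)):
    im=env.read_camera(n)["img"];cv2.imwrite(f"pics/{n}3.png",im)
    k=5;im=cv2.resize(im[oy:oy+h,ox:ox+w],None,fx=k,fy=k,interpolation=cv2.INTER_CUBIC)
    im=np.clip(im.astype(float)*2,0,255).astype(np.uint8)
    out.append(im)
cv2.imwrite("pics/c3.png",np.hstack(out)[:,:800])
```

```text
[ 0.51859446 -0.07655361  0.1768944 ] [-1.79959766e+02 -1.14352074e-01  1.64722981e+02] [ 0.59571976 -0.31587182  0.12887061]
```

View pics/c3.png

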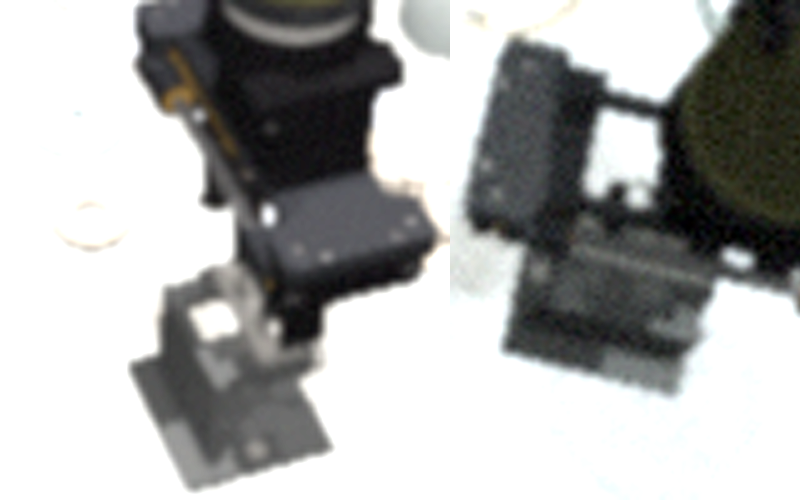

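The fingers stand outside the handles with no contact force. Closing at 40 N.

drive_tool(
  commands=[
    [0,0,0,0,0,0,0.6],
    [0,0,0,0,0,0,0.55],
    [0,0,0,0,0,0,0.5],
    [0,0,0,0,0,0,0.4],
    [0,0,0,0,0,0,0.3],
    [0,0,0,0,0,0,0.2],
    [0,0,0,0,0,0,0],
    [0,0,0,0,0,0,0],
    [0,0,0,0,0,0,0],
    [0,0,0,0,0,0,0],
  ],
  force=40,
)

```text
time_s: 5.23
tool_pos: [0.5216, -0.0775, 0.1818]
tool_rot: [179.9, 0.3, 164.7]
force: [-2.2, -0.4, 15.3]
grip_width: 0.037
```

Grip width is 37 mm, so the handles are at their stop. The arm was pushed up about 5 mm, with 15 N pressing on the stand. I'll lift straight up.

drive_tool(
  commands=[
    [0,0,-0.5,0,0,0,0],
    [0,0,-0.5,0,0,0,0],
    [0,0,-0.5,0,0,0,0],
    [0,0,-0.5,0,0,0,0],
    [0,0,-1,0,0,0,0],
    [0,0,-1.5,0,0,0,0],
    [0,0,-2,0,0,0,0],
    [0,0,-2,0,0,0,0],
    [0,0,-2,0,0,0,0],
    [0,0,-2,0,0,0,0],
    [0,0,-1,0,0,0,0],
    [0,0,0,0,0,0,0],
    [0,0,0,0,0,0,0],
  ],
)

```text
time_s: 6.32
tool_pos: [0.5193, -0.0766, 0.3132]
tool_rot: [180.0, 0.0, 164.7]
force: [-0.1, -0.1, -1.6]
grip_width: 0.0366
```

Run:
```python
from cell import env
from h import *
o=env.get_obs();print(o["tool_pos"],o["tool_rot"],o["force"],o["wrist_torque"],o["grip_width"],o["qpos"])
for n in("scene","top"): cv2.imwrite(f"pics/{n}4.png",env.read_camera(n)["img"])
a=cv2.imread("pics/scene4.png")[130:270,240:380];b=cv2.imread("pics/top4.png")[110:250,290:430]
k=2.8
cv2.imwrite("pics/c4.png",np.clip(1.6*cv2.resize(np.hstack([a,b]),None,fx=k,fy=k,interpolation=cv2.INTER_CUBIC).astype(float),0,255).astype(np.uint8))
```

```text
[ 0.51926431 -0.07656678  0.31316583] [1.79980094e+02 1.01015683e-02 1.64733942e+02] [-0.06557658 -0.12597314 -1.63028372] [ 0.06426887  0.02235724 -0.0478079 ] 0.03662894433360132 [-29.56054993   1.99467694  36.21974006 100.21042474  -1.22260595
  78.16977216  81.62699775]
```

View pics/c4.png

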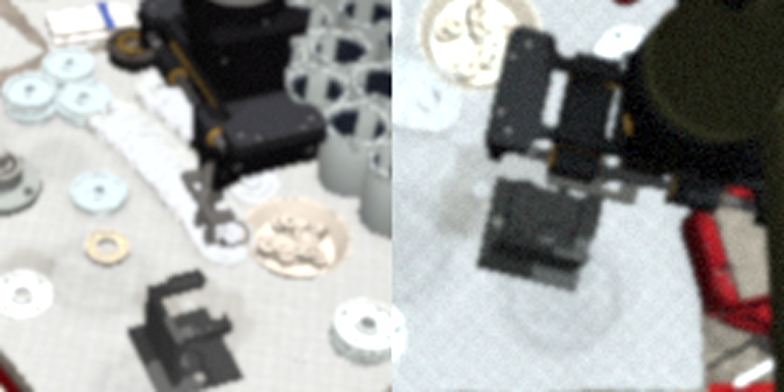

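Lifted clear, with about 1.6 N hanging weight, and the ring is visible in the scene view. I'll check where the ring sits relative to the tool.

```bash
cat >> h.py <<'E'
th=np.linspace(0,2*np.pi,60)
def draw(n,img,ox,oy,w,h,k,curves):
    im=np.clip(1.6*cv2.resize(img[oy:oy+h,ox:ox+w],None,fx=k,fy=k,interpolation=cv2.INTER_CUBIC).astype(float),0,255).astype(np.uint8)
    for P,c in curves:
        q=proj(C[n],P);cv2.polylines(im,[((q-[ox,oy]+.5)*k-.5).astype(np.int32)],True,c,1)
    return im
def ringc(c,r): return np.c_[c[0]+r*np.cos(th),c[1]+r*np.sin(th),0*th+c[2]]
def ringpos(o,dx=.026,dz=.151):
    a=np.radians(o["tool_rot"][2]-180);return np.array(o["tool_pos"])+[dx*np.cos(a),dx*np.sin(a),-dz]
E
python3 - <<'E'
from h import *
o=dict(tool_pos=[.5193,-.0766,.3132],tool_rot=[180,0,164.7])
r=ringpos(o);im=cv2.imread("pics/scene4.png")
a=draw("scene",im,295,185,50,45,8,[]);b=draw("scene",im,295,185,50,45,8,[(ringc(r,.013),(0,0,255)),(ringc(r,.017),(0,255,0)),(ringc(r+[0,0,.003],.017),(255,255,0))])
cv2.imwrite("pics/d4.png",np.hstack([a,b]));print(r)
E
```

```text
[ 0.54437849 -0.0834607   0.1622    ]
```

View pics/d4.png

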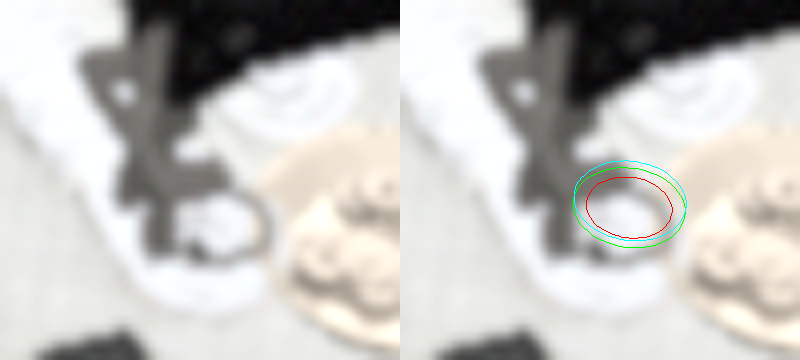

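The ring appears about 2 px lower and left of nominal. That fits a grip a few mm high on the handles plus scene-camera bias. I'll carry it to the stub and turn the ring towards both cameras, so it can be aligned relative to the shaft in both views.

drive_tool(
  commands=[
    [0.3,0.8,0,0,0,0,0],
    [0.6,1.6,0,0,0,0,0],
    [0.9,2.5,0,0,0,0,0],
    [0.9,2.5,0,0,0,0,0],
    [0.9,2.5,0,0,0,0,0],
    [0.9,2.5,0,0,0,0,0],
    [0.9,2.5,0,0,0,0,0],
    [0.9,2.5,0,0,0,0,0],
    [0.9,2.5,0,0,0,0,0],
    [0.9,2.5,0,0,0,0,0],
    [0.9,2.5,0,0,0,0,0],
    [0.7,2,0,0,0,0,0],
    [0.5,1.2,0,0,0,0,0],
    [0.2,0.7,0,0,0,0,0],
    [0,0,0,0,0,0,0],
  ],
)

```text
time_s: 7.67
tool_pos: [0.4942, 0.2301, 0.3125]
tool_rot: [-179.9, -0.1, 164.9]
force: [0.7, -0.1, -1.4]
grip_width: 0.0369
```

drive_tool(
  commands=[
    [0,0,0,0,0,3,0],
    [0,0,0,0,0,6,0],
    [0,0,0,0,0,6,0],
    [0,0,0,0,0,6,0],
    [0,0,0,0,0,6,0],
    [0,0,0,0,0,6,0],
    [0,0,0,0,0,6,0],
    [0,0,0,0,0,6,0],
    [0,0,0,0,0,6,0],
    [0,0,0,0,0,6,0],
    [0,0,0,0,0,6,0],
    [0,0,0,0,0,6,0],
    [0,0,0,0,0,6,0],
    [0,0,0,0,0,6,0],
    [0,0,0,0,0,6,0],
    [0,0,0,0,0,6,0],
    [0,0,0,0,0,6,0],
    [0,0,0,0,0,6,0],
    [0,0,0,0,0,0,0],
  ],
)

```text
time_s: 9.25
tool_pos: [0.4954, 0.2264, 0.3132]
tool_rot: [180.0, 0.0, 59.4]
force: [-0.1, -0.6, -1.0]
grip_width: 0.0367
```

Run:
```python
from cell import env
from h import *
o=env.get_obs();print(o["tool_pos"],o["tool_rot"],o["force"],o["grip_width"],o["qpos"].round(0),o["time_s"])
print(delta(o,[.4995,.241,.245],60))
```

```text
[0.49536196 0.22641582 0.31319102] [1.79976793e+02 4.04693949e-02 5.94082976e+01] [-0.07880305 -0.57461164 -0.97524844] 0.03665753881761241 [-51.   5.  25.  97.  -2.  78. -56.] 9.25
(array([ 1.47, -0.39,  6.82]), array([ 0.02,  0.04, -0.59]))
```

drive_tool(
  commands=[
    [0.7,-0.2,0.5,0,0,0,0],
    [0.7,-0.2,1.5,0,0,0,0],
    [0,0,1.5,0,0,0,0],
    [0,0,1.5,0,0,0,0],
    [0,0,1,0,0,0,0],
    [0,0,0.5,0,0,0,0],
    [0,0,0,0,0,0,0],
    [0,0,0,0,0,0,0],
  ],
)

```text
time_s: 9.92
tool_pos: [0.4987, 0.2426, 0.2485]
tool_rot: [180.0, -0.0, 59.7]
force: [0.2, 0.0, -1.8]
grip_width: 0.0366
```

Run:
```python
from cell import env
from h import *
o=env.get_obs();print(o["tool_pos"],o["tool_rot"],o["force"],o["grip_width"],o["time_s"])
r=ringpos(o,.026,.154);st=np.array([.4865,.2185,0])
print(r)
out=[]
for n,ox,oy,w,h in(("scene",215,155,50,60),("top",197,160,50,70)):
    im=env.read_camera(n)["img"];cv2.imwrite(f"pics/{n}5.png",im)
    a=draw(n,im,ox,oy,w,60,8,[]);b=draw(n,im,ox,oy,w,60,8,[(ringc(r,.013),(0,0,255)),(ringc(r,.017),(0,255,0)),(ringc(st+[0,0,.058],.01),(255,0,0)),(ringc(st+[0,0,.037],.024),(255,0,255))])
    cv2.imwrite(f"pics/d5{n}.png",np.hstack([a,b]))
```

```text
[0.49872134 0.24261503 0.24850463] [ 1.79987191e+02 -1.30917555e-02  5.97493267e+01] [ 0.21876547  0.04846646 -1.84908985] 0.03664600390315254 9.9167
[0.48562296 0.22015546 0.09450463]
```

View pics/d5scene.png

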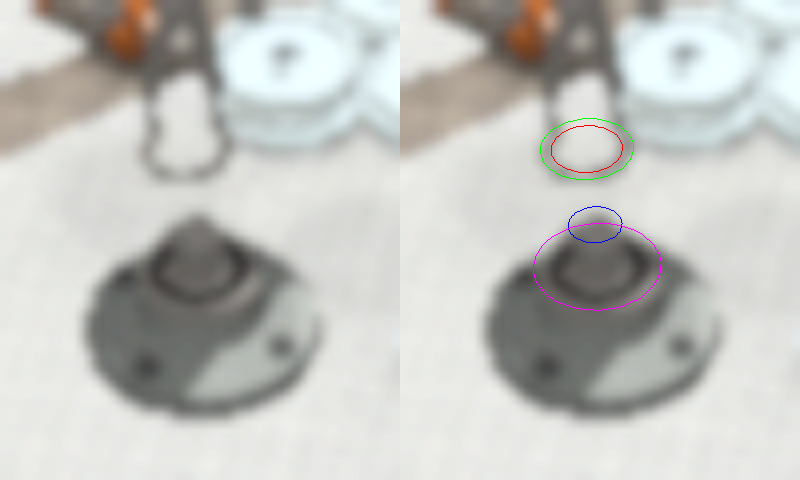

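View pics/d5top.png

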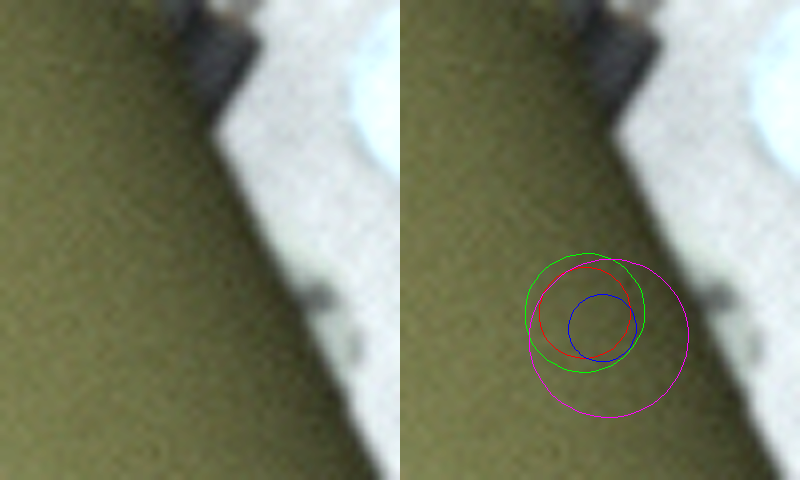

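The scene overlay now matches the ring (centre near (187,150) in the crop). The forearm blocks the top camera. Comparing the two yaw views gives a held offset of about dx = 23 mm and dz = 157 mm, consistent with the shift during the squeeze. Next I'll refine the shaft pose and sink from the profile in the scene view.

Run:
```python
from h import *
im0=cv2.cvtColor(C["scene"]["img"],cv2.COLOR_BGR2GRAY).astype(float)
im5=cv2.cvtColor(cv2.imread("pics/scene5.png"),cv2.COLOR_BGR2GRAY).astype(float)
print("v0 col240",[(v,int(im0[v,238:242].mean())) for v in range(178,212)])
print("v5 col240",[(v,int(im5[v,238:242].mean())) for v in range(164,212)])
for v in(182,183,184,185,196): print(v,[(u,int(im0[v,u]),int(im5[v,u])) for u in range(222,260)])
# predictions
for s in(.002,.005,.008):
  for x,y in((.4865,.2185),(.485,.2155)):
    f=lambda R,z,fn:fn(proj(C["scene"],ringc([x,y,z],R))[:,1]).round(1)
    c=lambda z:proj(C["scene"],[x,y,z])[0].round(1)
    print(s,x,y,"shaft top v",f(.010,.064-s,np.min),"(chamf .0085)",f(.0085,.064-s,np.min),"bearing front",f(.024,.043-s,np.max),f(.024,.034-s,np.max),"flange top front",f(.045,.018-s,np.max),"flange bench",f(.045,0,np.max),"back",f(.045,.018-s,np.min),"u",c(.064-s)[0],c(.043-s)[0],c(.01)[0])
```

```text
v0 col240 [(178, 131), (179, 131), (180, 131), (181, 130), (182, 129), (183, 126), (184, 119), (185, 105), (186, 82), (187, 66), (188, 65), (189, 74), (190, 89), (191, 92), (192, 90), (193, 96), (194, 80), (195, 67), (196, 64), (197, 69), (198, 84), (199, 105), (200, 118), (201, 125), (202, 126), (203, 123), (204, 107), (205, 78), (206, 75), (207, 106), (208, 132), (209, 139), (210, 140), (211, 140)]
v5 col240 [(164, 94), (165, 114), (166, 123), (167, 129), (168, 130), (169, 130), (170, 130), (171, 134), (172, 137), (173, 136), (174, 132), (175, 119), (176, 105), (177, 113), (178, 131), (179, 136), (180, 134), (181, 121), (182, 97), (183, 79), (184, 73), (185, 69), (186, 64), (187, 61), (188, 60), (189, 62), (190, 63), (191, 56), (192, 53), (193, 63), (194, 65), (195, 65), (196, 65), (197, 67), (198, 69), (199, 73), (200, 80), (201, 88), (202, 97), (203, 102), (204, 95), (205, 76), (206, 77), (207, 110), (208, 137), (209, 144), (210, 145), (211, 145)]
182 [(222, 135, 140), (223, 132, 137), (224, 131, 136), (225, 130, 135), (226, 130, 135), (227, 130, 134), (228, 129, 134), (229, 130,
[... 3291 characters left out ...]
3 flange top front 204.1 flange bench 207.9 back 183.7 u 239.0 239.3 239.7
0.005 0.4865 0.2185 shaft top v 180.2 (chamf .0085) 180.5 bearing front 193.1 195.3 flange top front 204.0 flange bench 207.1 back 183.7 u 238.9 239.2 239.6
0.005 0.485 0.2155 shaft top v 180.9 (chamf .0085) 181.2 bearing front 193.8 196.0 flange top front 204.8 flange bench 207.9 back 184.4 u 239.1 239.3 239.7
0.008 0.4865 0.2185 shaft top v 180.9 (chamf .0085) 181.2 bearing front 193.8 196.0 flange top front 204.7 flange bench 207.1 back 184.4 u 239.0 239.2 239.6
0.008 0.485 0.2155 shaft top v 181.6 (chamf .0085) 182.0 bearing front 194.6 196.8 flange top front 205.5 flange bench 207.9 back 185.1 u 239.1 239.4 239.7
```

Profile result: sink is about 6.5 mm, so the shaft end is at z ≈ 0.057 and the groove at ≈ 0.031. The axis is near (0.486, 0.218). I'll lower to just above the shaft end with the correction and look again.

drive_tool(
  commands=[
    [-0.2,0.1,0.4,0,0,0,0],
    [-0.2,0.05,0.6,0,0,0,0],
    [0,0,0.6,0,0,0,0],
    [0,0,0.5,0,0,0,0],
    [0,0,0.4,0,0,0,0],
    [0,0,0,0,0,0,0],
    [0,0,0,0,0,0,0],
  ],
)

```text
time_s: 10.6
tool_pos: [0.4976, 0.2385, 0.2229]
tool_rot: [-180.0, 0.0, 59.7]
force: [-0.0, 0.1, -2.3]
grip_width: 0.0366
```

```bash
cat > look.py <<'E'
from cell import env
from h import *
import sys
i=sys.argv[1]
o=env.get_obs();print(o["tool_pos"].round(4),o["tool_rot"].round(2),o["force"].round(2),o["wrist_torque"].round(3),o["grip_width"],o["time_s"])
r=ringpos(o,.0235,.157);st=np.array([.4862,.218,-.0065]);print(r.round(4))
n="scene";im=env.read_camera(n)["img"];cv2.imwrite(f"pics/{n}{i}.png",im)
a=draw(n,im,215,160,50,55,8,[]);b=draw(n,im,215,160,50,55,8,[(ringc(r,.013),(0,0,255)),(ringc(r,.017),(0,255,0)),(ringc(st+[0,0,.064],.01),(255,0,0)),(ringc(st+[0,0,.043],.024),(255,0,255))])
cv2.imwrite(f"pics/d{i}.png",np.hstack([a,b]))
E
python3 look.py 6
```

```text
[0.4976 0.2385 0.2229] [-1.7998e+02  4.0000e-02  5.9740e+01] [-0.01  0.1  -2.25] [-0.092  0.084 -0.034] 0.036593496432163704 10.6
[0.4857 0.2182 0.0659]
```

View pics/d6.png

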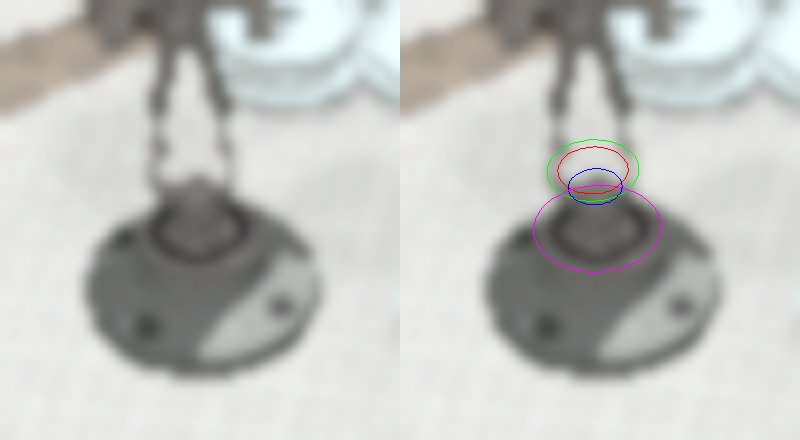

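Crop: ring sides at u=155 and 232 (centre 193), shaft centre about 198. I'll shift about 1 mm right (tool +y) and lower gently.

drive_tool(
  commands=[
    [0,0.09,0.1,0,0,0,0],
    [0,0,0.15,0,0,0,0],
    [0,0,0.15,0,0,0,0],
    [0,0,0.15,0,0,0,0],
    [0,0,0.15,0,0,0,0],
    [0,0,0.15,0,0,0,0],
    [0,0,0,0,0,0,0],
    [0,0,0,0,0,0,0],
  ],
)

```text
time_s: 11.32
tool_pos: [0.4984, 0.238, 0.2146]
tool_rot: [-180.0, 0.0, 59.7]
force: [-0.7, 0.5, -2.5]
grip_width: 0.0368
```

```bash
python3 look.py 7
```

```text
[0.4984 0.238  0.2146] [-1.7999e+02  1.0000e-02  5.9730e+01] [-0.73  0.46 -2.51] [-0.099  0.049 -0.002] 0.036828482242673696 11.3167
[0.4866 0.2177 0.0576]
```

View pics/d7.png

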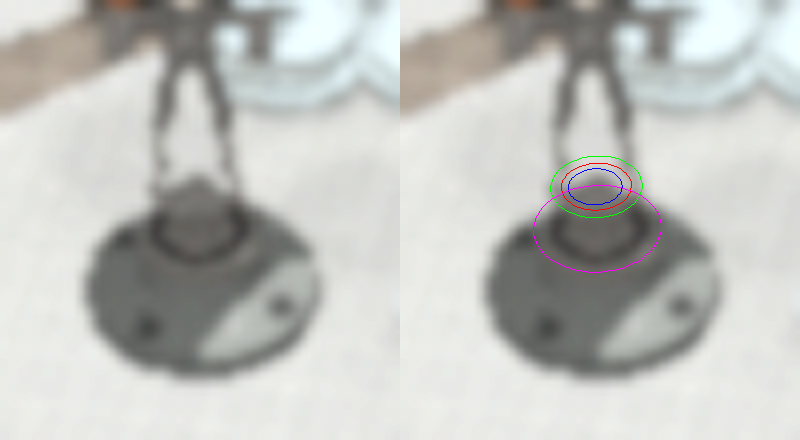

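The ring is centred on the shaft tip with no contact force. Lowering further.

drive_tool(
  commands=[
    [0,0,0.1,0,0,0,0],
    [0,0,0.1,0,0,0,0],
    [0,0,0.1,0,0,0,0],
    [0,0,0.1,0,0,0,0],
    [0,0,0,0,0,0,0],
  ],
)

```text
time_s: 11.78
tool_pos: [0.4984, 0.238, 0.2105]
tool_rot: [-180.0, 0.0, 59.7]
force: [0.2, -0.6, -1.7]
grip_width: 0.037
```

drive_tool(
  commands=[
    [0,0,0.1,0,0,0,0],
    [0,0,0.1,0,0,0,0],
    [0,0,0.1,0,0,0,0],
    [0,0,0.1,0,0,0,0],
    [0,0,0,0,0,0,0],
  ],
)

```text
time_s: 12.2
tool_pos: [0.4984, 0.238, 0.2065]
tool_rot: [-180.0, 0.0, 59.7]
force: [0.4, 0.1, -1.4]
grip_width: 0.0368
```

```bash
python3 look.py 8
```

```text
[0.4984 0.238  0.2065] [-1.7999e+02  2.0000e-02  5.9730e+01] [ 0.4   0.1  -1.44] [-0.118  0.098  0.023] 0.036792342031967906 12.2
[0.4866 0.2177 0.0495]
```

View pics/d8.png

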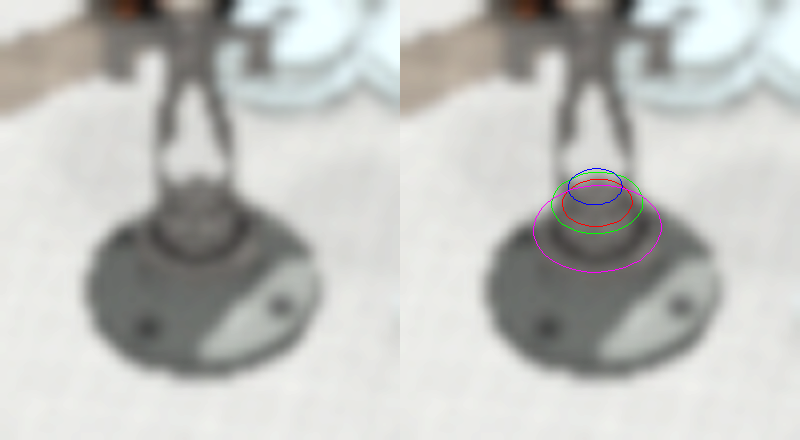

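The ring's front arc crosses in front of the shaft at (197,232), so it is round the shaft and below its end. There is no force yet. Continuing down.

drive_tool(
  commands=[
    [0,0,0.1,0,0,0,0],
    [0,0,0.1,0,0,0,0],
    [0,0,0.1,0,0,0,0],
    [0,0,0.1,0,0,0,0],
    [0,0,0.1,0,0,0,0],
    [0,0,0.1,0,0,0,0],
    [0,0,0,0,0,0,0],
  ],
)

```text
time_s: 12.83
tool_pos: [0.4984, 0.238, 0.2005]
tool_rot: [-180.0, 0.0, 59.7]
force: [-0.3, -0.2, -2.1]
grip_width: 0.0371
```

drive_tool(
  commands=[
    [0,0,0.1,0,0,0,0],
    [0,0,0.1,0,0,0,0],
    [0,0,0.1,0,0,0,0],
    [0,0,0.1,0,0,0,0],
    [0,0,0,0,0,0,0],
  ],
)

```text
time_s: 13.25
tool_pos: [0.4984, 0.238, 0.1965]
tool_rot: [-180.0, 0.0, 59.7]
force: [0.2, -0.7, -1.4]
grip_width: 0.0367
```

Est. ring underside is 0.0395. Continuing in 2–3 mm chunks.

drive_tool(
  commands=[
    [0,0,0.1,0,0,0,0],
    [0,0,0.1,0,0,0,0],
    [0,0,0.1,0,0,0,0],
    [0,0,0,0,0,0,0],
  ],
)

```text
time_s: 13.58
tool_pos: [0.4987, 0.2382, 0.194]
tool_rot: [180.0, -0.0, 59.7]
force: [-0.4, -0.1, -0.5]
grip_width: 0.037
```

drive_tool(
  commands=[
    [0,0,0.1,0,0,0,0],
    [0,0,0.1,0,0,0,0],
    [0,0,0,0,0,0,0],
  ],
)

```text
time_s: 13.83
tool_pos: [0.4987, 0.2382, 0.192]
tool_rot: [180.0, -0.0, 59.7]
force: [0.3, 0.2, 2.1]
grip_width: 0.0365
```

drive_tool(
  commands=[
    [0,0,0.1,0,0,0,0],
    [0,0,0.1,0,0,0,0],
    [0,0,0,0,0,0,0],
  ],
)

```text
time_s: 14.08
tool_pos: [0.4987, 0.2382, 0.1899]
tool_rot: [180.0, -0.0, 59.7]
force: [0.5, 0.3, 2.1]
grip_width: 0.0367
```

Contact with the sprung bearing started near TCP z ≈ 0.1945. The reaction is now about 4 N. Continuing to the hard stop.

drive_tool(
  commands=[
    [0,0,0.1,0,0,0,0],
    [0,0,0,0,0,0,0],
  ],
)

```text
time_s: 14.25
tool_pos: [0.4988, 0.2384, 0.1893]
tool_rot: [180.0, -0.1, 59.7]
force: [0.3, 1.7, 4.6]
grip_width: 0.037
```

drive_tool(
  commands=[
    [0,0,0.1,0,0,0,0],
    [0,0,0,0,0,0,0],
  ],
)

```text
time_s: 14.42
tool_pos: [0.499, 0.2386, 0.189]
tool_rot: [180.0, -0.1, 59.7]
force: [-1.4, 0.5, 8.5]
grip_width: 0.0369
```

drive_tool(
  commands=[
    [0,0,0.1,0,0,0,0],
    [0,0,0,0,0,0,0],
  ],
)

```text
time_s: 14.58
tool_pos: [0.4994, 0.2392, 0.1886]
tool_rot: [180.0, -0.2, 59.7]
force: [-0.0, 1.7, 10.3]
grip_width: 0.0365
```

The z motion stalled at 0.1886–0.189 while the force climbed to about 12 N reaction. That is the hard stop. I'll let it settle and check.

drive_tool(
  commands=[
    [0,0,0,0,0,0,0],
    [0,0,0,0,0,0,0],
    [0,0,0,0,0,0,0],
    [0,0,0,0,0,0,0],
  ],
)

```text
time_s: 14.92
tool_pos: [0.4994, 0.2391, 0.1887]
tool_rot: [180.0, -0.2, 59.7]
force: [-1.3, 1.4, 9.9]
grip_width: 0.0368
```

```bash
python3 look.py 9; python3 -c "
from cell import env
import numpy as np
o=env.get_obs();print(np.abs(o['joint_velocities']).max(),o['force'])"
```

```text
[0.4994 0.2391 0.1887] [179.95  -0.2   59.75] [-1.26  1.39  9.86] [-0.005  0.591 -0.039] 0.036806298911953084 14.9167
[0.4876 0.2188 0.0317]
0.11335915806776412 [-1.15357518  2.05624168  9.32290912]
```

View pics/d9.png

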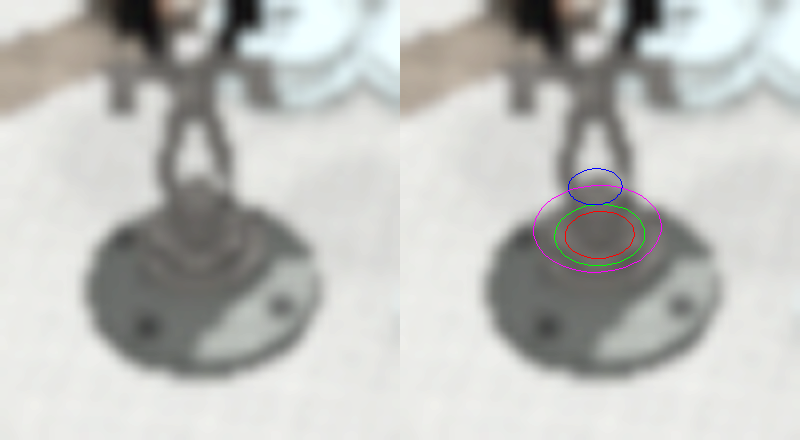

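Crop: the ring lies on the bearing. Its estimated underside is 0.0317 against a groove height of about 0.0315. The tool is upright, still and squeezing. Handing in.

```bash
python3 -c "
from cell import env
print(env.sign_off()); o=env.get_obs(); print(o['tool_pos'],o['force'],o['grip_width'],o['time_s'])"
```

```text
the job is handed in; nothing more can be done
None
the job is handed in; nothing more can be done
```

I gripped the pliers by the handles at 40 N, squeezed them to the stop (finger opening 37 mm), and lifted them straight out of the stand. I then slid the spread ring down the shaft with no noticeable force and pushed the bearing to its hard stop. I handed in with the pliers still squeezed and pressed down. No verdict was reported.

**Last checks, all fine (at 14.9 s):**
- **Bearing stroke:** contact began at TCP z of about 0.1945. The tool stalled at 0.1887 with about 12 N reaction, which matches the 5 mm stroke plus a little flex.
- **Ring height:** the estimated underside is 0.0317 m, against a groove at about 0.0315 m.
- **Steadiness:** the tool was upright within 0.2° and still.

**What disagreed or could not be checked:**
- **Cameras:** the two views differed by about 3 mm, and the forearm blocked the top camera at the stub. I aligned the ring from the scene camera only.
- **Grip:** squeezing shifted the grip about 3 mm along the pliers' x and 5 mm up. I allowed for this when placing the ring.
- **Final push:** it moved the tool back by about 1 mm.
- **Pliers' tilt:** I could not measure the pliers' own tilt in the fingers.
- **Bystanders:** I took no final whole-scene picture, so I did not check that the loose parts stayed in place. The path went over them.

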